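# Swing a long vial rack past a post into the sampler's loading bay

## Task

With the fingertips, push the long black vial rack along the bench into the low three-sided dark metal loading bay: slip its end nearest the steel post in at an angle behind the post first, then push the other end round until the rack lies fully home, flat along the backstop and between the two end cheeks. Only push it, do not lift or tip it, and leave the two bottles and the beaker where they stand.

Things in the scene. Friction and masses are not known exactly. Their poses are not given: they have to be found in the camera images.
- rack: Loose black vial rack on the bench: bar 240 mm long (its y), 36 wide (its x), 40 high; capped vials on top reach 57 mm. Origin: centre of underside. 0.3 to 0.55 kg; slides upright if pushed below 25 mm up. Starts on the robot's side of the bay, within 0.2 rad of parallel to it, shifted to the bay's -y so that its +y end is short of the post. Home: centre at bay x = -18 mm, y axis along the bay's y.
- rack_lead (a point): Middle of the rack's +y end face, 20 mm above its underside: the end nearest the post, which goes in first.
- rack_tail (a point): Middle of the rack's -y end face, 20 mm above its underside: the end that is swung in last.
- bay: Fixed dark steel U-shaped fence, 30 mm high, straight on the bench (no floor or sill), open to its own -x (towards the robot). Origin: middle of the backstop's inner face, bench level; x points into the backstop, y along it. Inside 270 mm long (y -135 to +135 mm); a 12 mm thick cheek at each end reaches out 45 mm (x -45 mm to 0).
- post: Fixed steel post, 24 mm diameter, 60 mm high, black cap, in front of the bay's mouth near its +y end: axis at bay x = -62 mm, y = +75 to +95 mm, so 50 mm is free between post and backstop. Origin: on its axis, bench level. From post to -y cheek the mouth is shorter than the rack, so it enters only at an angle.
- bottle_a: Bystander: white bottle with a yellow cap, 48 mm diameter, 105 mm high, standing beyond the bay's +y end. Origin: centre of its underside. Leave alone.
- bottle_b: Bystander: a second bottle like the first. Origin: centre of its underside. Leave alone.
- beaker: Bystander: open glass beaker, 60 mm across, 65 mm high, standing behind or beyond the bay's -y end. Origin: centre of its underside. Leave alone.

How it is judged (in metres and radians):
On the way:
1. the rack's end nearest the post is in the bay, behind the line of the post, while the other end is still well outside, the rack at an angle (x of rack_lead in the frame of bay above -0.055 m and x of rack_tail in the frame of bay below -0.075 m), for 0.1 s.
At the end, for the whole second after the job is handed in: The rack stands flat and at rest on the bench between the two cheeks, along the backstop within 0.05 rad, both its ends within 6 mm of the backstop; bottles and beaker within 15 mm of where they stood (x of each of rack_lead, rack_tail in the frame of bay above -0.024 m and y of rack_lead in the frame of bay below 0.137 m and y of rack_tail in the frame of bay above -0.137 m and angle between the y axis of rack and the y axis of bay, either way round below 0.05 rad and height (world z) of rack below 0.004 m and angle between rack's own z axis and vertical below 0.05 rad and linear speed of rack below 0.01 m/s and distance of each of bottle_a, bottle_b, beaker from where it was at the start of the episode below 0.015 m); the robot touches nothing.
It fails at once if the rack is lifted (12 mm) off the bench (height (world z) of rack above 0.012 m).
It fails at once if the rack is tipped by more than 0.3 rad (angle between rack's own z axis and vertical above 0.3 rad).
It fails at once if a bottle or the beaker is pushed away (15 mm) or knocked over (distance of any of bottle_a, bottle_b, beaker from where it was at the start of the episode above 0.015 m or angle between any of bottle_a, bottle_b, beaker's own z axis and vertical above 0.4 rad).
It also fails if it takes over 72 s, if anything falls off the work surface, if the arm or the gripper's body presses on something with over 40 N, if the wrist force passes 120 N, or if a joint passes its speed limit or range.

## Robot

A 6-joint arm with a two-finger parallel gripper is mounted at the origin on the work surface. World frame = base frame: x ahead of the robot, y to its left, z up, the work surface at z = 0. Lengths are in m, angles in degrees, forces in N, time in s.
With the tool pointing down it reaches from about 0.425 to 0.95 m from the base axis. Payload 3.5 kg.
Tool frame: the origin (TCP) lies at the very end of the fingers, on their centre line; the grasp point (between the pads) lies 19 mm behind it; z points along the fingers, y is the direction in which the jaws open and shut (so a half turn about z gives the same grasp; the last joint's range is limited). The gripper opens to 85 mm and grips with 20 to 120 N. Pads are 22 mm wide; open, the fingers measure 114 mm over their backs; the gripper's body (76 mm by 85 mm) begins 54 mm behind the grasp point. The pads swing forward as they close: fully open they stand 13 mm farther back than shut.
Start: joints at [-77.235, 16.404, 90.338, -0, 73.258, -8.594], TCP at [0.246, -0.629, 0.231] pointing down, gripper open.
Joint ranges: [-158.93, 158.93], [-51.34, 127.21], [12.03, 142.37], [-87.48, 267.48], [13.55, 161.25], [-162.69, 162.69]. Speed limits (degrees/s): [159.86, 159.86, 180, 180, 180, 180].

## Interface

Orientations are given as a 3x3 rotation matrix whose columns are the frame's x, y, z axes.
In Python, from workcell import manip, snapshot, camera_params gives the robot as it stands.
- The arm moves only by the shell command python3 -m inch 'ROWS' [FORCE]. ROWS is JSON, a list of rows, each an object of numbers: "tx", "ty", "tz": the shift along the tool's x, y, z in m; "rx", "ry", "rz": the turn, a rotation vector about the tool's x, y, z in rad; "jaw": the closure, from 0 (fully open) to 1 (shut). In form: [{"tx": .., "ty": .., "tz": .., "rx": .., "ry": .., "rz": .., "jaw": ..}, ...]. A call has 1 to 5 rows; each row is the pose to reach, as a shift and turn from the pose measured when the call began, along the tool's axes at that moment; what a row does not reach only later rows make up. A row lasts 1/12 s, in which the tool goes at most 41.7 mm and 7.16 degrees, less where a joint would pass 70% of its speed; a pose out of reach is approached as far as the arm can. A call with a gripper value outside its range is refused whole. The fingers move at their own pace and stop on an object; FORCE is the grip in N (left out, the last holds). Time passes only in rows, so rows that repeat a pose let the fingers close. It gives the time, the measured TCP pose, the force and the opening at its end, in the units of the state.
- manip.state(): the state, without advancing time (a new reading comes with each control period).
- snapshot(name): name is "scene" or "top" or "wrist"; returns (picture, depth): 384x512x3 uint8, red, green, blue; 384x512 float32, m along the optical axis (not along the pixel's ray), 0 where there is no reading.
- camera_params(name): a dict with "vfov" (degrees; the focal length in pixels is half the picture's height over the tangent of half this angle, whatever the lens; pixels are square), "cx", "cy" (the principal point, pixels), "distortion" ([k1, k2, p1, p2, k3] as OpenCV has them; the pictures are not rectified), "eye" and "attitude" of the camera in the world; the wrist camera has in their place "mount" (4x4, takes a point from camera to tool coordinates, whose origin is the TCP and whose axes are the flange's). Camera axes: x right, y down, z forward; pixel columns grow to the right and rows downward; lengths in m; the calibration is good to about 2 mm. A picture is of the moment at which its call begins: read the wrist's pose just before it. camera_params takes no time and is no camera call.
- manip.job_done(): hands the job in, once; it reports no verdict.
The state is a dict: "time_s": time; "joint_positions": joint angles; "joint_velocities": joint speeds; "joint_efforts": joint torques, N m; "eef_pos": TCP position; "tool_rot": TCP orientation; "wrist_force": force on the tool from outside, world axes, zero at the start; "torque": the same for the moment, N m; "grip_width": opening from 0.0 (shut) to 1.0 (fully open).
Only numpy, scipy, OpenCV 4.12 (cv2) and the standard library are available. Lean on these libraries where they do the work, as an engineer would, in place of code of your own. Each camera call takes 0.05 s, during which the arm holds its last target. There are 200 camera calls.

## Working session

There is one attempt and no reset: what is moved stays moved. The work goes in short steps, Python scripts to look and compute and a shell command to move; the robot and the scene stay as the last step left them, time stands still between calls to the robot, and variables do not carry over. Pictures are saved under pics/ and viewed, about 8 in all and at most 12, crops included, and the job is handed in when it is done.

```bash
mkdir -p pics
cat > h.py <<'E'
import numpy as np,cv2
from workcell import manip,snapshot,camera_params
def snap(n,f):
    im,d=snapshot(n); cv2.imwrite(f'pics/{f}.png',cv2.cvtColor(im,cv2.COLOR_RGB2BGR)); np.save(f'pics/{f}.npy',d); return im,d
def K(c,h=384):
    f=h/2/np.tan(np.radians(c['vfov'])/2); return np.array([[f,0,c['cx']],[0,f,c['cy']],[0,0,1.]])
def ray(n,uv):
    c=camera_params(n); p=cv2.undistortPoints(np.array(uv,float).reshape(-1,1,2),K(c),np.array(c['distortion'],float)).reshape(-1,2)
    return np.c_[p,np.ones(len(p))],c
def onplane(n,uv,z):
    r,c=ray(n,uv); R=np.array(c['attitude']);e=np.array(c['eye'])
    w=r@R.T; s=(np.broadcast_to(z,len(w))-e[2])/w[:,2]; return e+w*s[:,None]
E
python3 - <<'E'
from h import *
for n in ('top','scene'):
    snap(n,n+'0'); print({k:v for k,v in camera_params(n).items()})
s=manip.state();print(s['time_s'],s['eef_pos'],s['tool_rot'])
E
```

```text
{'vfov': 56.01712208981714, 'cx': 252.26732332738317, 'cy': 189.3845838822856, 'distortion': array([0.00377628, 0.        , 0.        , 0.        , 0.        ]), 'eye': array([0.53482218, 0.04701   , 0.74647723]), 'attitude': array([[-1.78870790e-02, -9.84076498e-01,  1.76843144e-01],
       [-9.99836699e-01,  1.80604446e-02, -6.29365327e-04],
       [-2.57452217e-03, -1.76825523e-01, -9.84238846e-01]])}
{'vfov': 52.1918437007232, 'cx': 253.61080038845276, 'cy': 189.79494427634717, 'distortion': array([0.02924371, 0.        , 0.        , 0.        , 0.        ]), 'eye': array([1.17332029, 0.10261297, 0.65219376]), 'attitude': array([[-0.10364805,  0.72822197, -0.67745837],
       [ 0.99443291,  0.06287534, -0.08455696],
       [-0.01898081, -0.68245106, -0.7306848 ]])}
0.1 [ 0.24573322 -0.6280393   0.23005762] [[ 9.31337240e-01  3.64157556e-01 -4.68927563e-04]
 [ 3.64157701e-01 -9.31334871e-01  2.12775952e-03]
 [ 3.38111117e-04 -2.15242526e-03 -9.99997626e-01]]
```

View pics/top0.png

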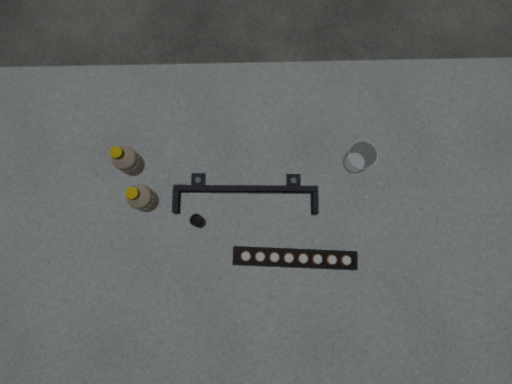

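The top view has image up as +x and left as +y. The bay spans cols 173–318 at row 188, the post is at about (197,221), the rack spans cols 233–357 at row 258, the bottles are to the left and the beaker is at top right. I'll enlarge it to measure.

Run:
```python
import cv2
a=cv2.imread('pics/top0.png')[165:280,165:365]
a=cv2.convertScaleAbs(a,alpha=1.8)
cv2.imwrite('pics/c0.png',cv2.resize(a,None,fx=4,fy=4,interpolation=cv2.INTER_CUBIC))
```

```text
(no output)
```

View pics/c0.png

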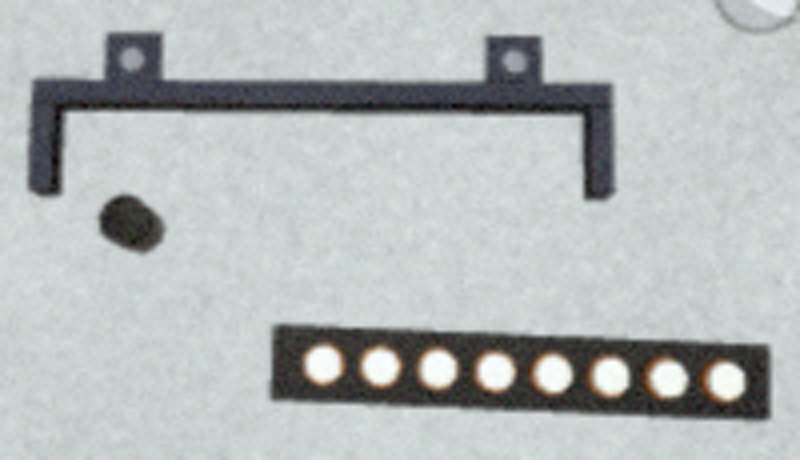

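Run:
```python
from h import *
def P(l,z): return onplane('top',np.array(l)/4+165-0.375,z)
print('bay outer top corners, cheek tips',P([(35,80),(612,86),(30,190),(613,195),(61,190),(585,197)],.03).round(4).tolist())
print('inner face base',P([(66,111),(582,114)],.0).round(4).tolist(), 'top',P([(66,106),(582,110)],.03).round(4).tolist())
print('post top',P([(123,210)],.06).round(4),'bot',P([(148,238)],0).round(4))
print('rack',P([(274,325),(769,346),(768,418),(272,398)],.04).round(4).tolist())
print('caps',P([(324,364),(726,381)],.057).round(4).tolist())
r=np.radians
print('beaker/bottles', onplane('top',[(354,162),(147,200),(130,160)],0).round(3).tolist())
```

```text
bay outer top corners, cheek tips [[0.6763, 0.2059, 0.03], [0.6678, -0.0855, 0.03], [0.6204, 0.2072, 0.03], [0.6126, -0.0832, 0.03], [0.6201, 0.1918, 0.03], [0.6119, -0.0692, 0.03]]
inner face base [[0.6653, 0.1959, 0.0], [0.6588, -0.0746, 0.0]] top [[0.6626, 0.19, 0.03], [0.6558, -0.0698, 0.03]]
post top [[0.6064 0.156  0.06  ]] bot [[0.598  0.1524 0.    ]]
rack [[0.5514, 0.0856, 0.04], [0.5372, -0.1528, 0.04], [0.5034, -0.15, 0.04], [0.5169, 0.0868, 0.04]]
caps [[0.5325, 0.0613, 0.057], [0.5214, -0.1268, 0.057]]
beaker/bottles [[0.724, -0.171, 0.0], [0.65, 0.267, 0.0], [0.737, 0.306, 0.0]]
```

View pics/scene0.png

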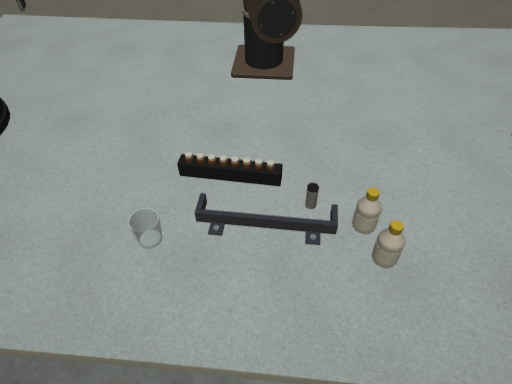

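```bash
cat >> h.py <<'E'
from scipy.spatial.transform import Rotation as Ro
TH=-0.028; O=np.array([.661,.0605]); B=np.array([[np.cos(TH),-np.sin(TH)],[np.sin(TH),np.cos(TH)]])
def w2b(p): return (np.atleast_2d(p)[:,:2]-O)@B
def go(bx,by,z,yaw=0.):
    "shift to bay-frame xy (m), world z, tool-x yaw (rad) rel bay x"
    s=manip.state();R=np.array(s['tool_rot']);p=np.array(s['eef_pos'])
    a=TH+yaw;Rd=np.array([[np.cos(a),np.sin(a),0],[np.sin(a),-np.cos(a),0],[0,0,-1.]])
    t=np.r_[O+B@[bx,by],z]
    print('t',round(s['time_s'],2),'tcp bay',(w2b(p)[0]*1e3).round(1),'z',round(p[2],4),'F',np.round(s['wrist_force'],1),'shift',(R.T@(t-p)).round(4),'rot',Ro.from_matrix(R.T@Rd).as_rotvec().round(4))
def rack(n='top'):
    "rack pose from white caps in top view"
    im,d=snap(n,'last'); 
    m=(im.min(2)>0)&(cv2.cvtColor(im,cv2.COLOR_RGB2GRAY)>150)
    nn,_,st,c=cv2.connectedComponentsWithStats(m.astype(np.uint8))
    k=[i for i in range(1,nn) if 15<st[i,4]<200]
    print((w2b(onplane(n,c[k],.057))*1e3).round(1).tolist())
E
python3 -c "
from h import *
go(-.170,-.037,.15)
rack()"
```

```text
t 0.1 tcp bay [-395.8 -699.9] z 0.2301 F [-0.5  0.3 -0.7] shift [ 0.4665 -0.5221  0.0813] rot [-2.200e-03  1.000e-04  4.007e-01]Traceback (most recent call last):
  File "<string>", line 4, in <module>
    rack()
    ~~~~^^
  File "h.py", line 28, in rack
    print((w2b(onplane(n,c[k],.057))*1e3).round(1).tolist())
               ~~~~~~~^^^^^^^^^^^^^
  File "h.py", line 11, in onplane
    r,c=ray(n,uv); R=np.array(c['attitude']);e=np.array(c['eye'])
        ~~~^^^^^^
  File "h.py", line 8, in ray
    c=camera_params(n); p=cv2.undistortPoints(np.array(uv,float).reshape(-1,1,2),K(c),np.array(c['distortion'],float)).reshape(-1,2)
                          ~~~~~~~~~~~~~~~~~~~^^^^^^^^^^^^^^^^^^^^^^^^^^^^^^^^^^^^^^^^^^^^^^^^^^^^^^^^^^^^^^^^^^^^^^^^^
cv2.error: OpenCV(4.12.0) /io/opencv/modules/calib3d/src/undistort.dispatch.cpp:347: error: (-215:Assertion failed) CV_IS_MAT(_src) && CV_IS_MAT(_dst) && (_src->rows == 1 || _src->cols == 1) && (_dst->rows == 1 || _dst->cols == 1) && _src->cols + _src->rows - 1 == _dst->rows + _dst->cols - 1 && (CV_MAT_TYPE(_src->type) == CV_32FC2 || CV_MAT_TYPE(_src->type) == CV_64FC2) && (CV_MAT_TYPE(_dst->type) == CV_32FC2 || CV_MAT_TYPE(_dst->type) == CV_64FC2) in function 'cvUndistortPointsInternal'
```

```bash
python3 -m inch '[{"tx":0.023,"ty":-0.026,"jaw":1},{"tx":0.047,"ty":-0.052,"jaw":1},{"tx":0.07,"ty":-0.078,"jaw":1},{"tx":0.094,"ty":-0.104,"jaw":1},{"tx":0.117,"ty":-0.13,"jaw":1}]' 40 >/dev/null
python3 -m inch '[{"tx":0.023,"ty":-0.026,"jaw":1},{"tx":0.047,"ty":-0.052,"jaw":1},{"tx":0.07,"ty":-0.078,"jaw":1},{"tx":0.094,"ty":-0.104,"jaw":1},{"tx":0.117,"ty":-0.13,"jaw":1}]' >/dev/null
python3 -m inch '[{"tx":0.023,"ty":-0.026,"jaw":1},{"tx":0.047,"ty":-0.052,"jaw":1},{"tx":0.07,"ty":-0.078,"jaw":1},{"tx":0.094,"ty":-0.104,"jaw":1},{"tx":0.117,"ty":-0.13,"jaw":1}]' 
python3 -c "
from h import *
go(-.170,-.037,.12)
im=cv2.imread('pics/last.png',0);print(im[240:275,230:360].max(), np.percentile(im[240:275,230:360],[10,50,90,97]))"
```

```text
t 0.15 tcp bay [-395.8 -700. ] z 0.2302 F [-0.4  0.7 -0.5] shift [ 0.4665 -0.5221  0.1113] rot [-1.900e-03  1.000e-04  4.008e-01]
143 [ 28. 110. 120. 137.]schema error: expected keys tx, ty, tz, rx, ry, rz, jaw
schema error: expected keys tx, ty, tz, rx, ry, rz, jaw
schema error: expected keys tx, ty, tz, rx, ry, rz, jaw
```

```bash
sed -i 's/>150)/>131)/' h.py
python3 -m inch '[{"tx":0.023,"ty":-0.026,"tz":0,"rx":0,"ry":0,"rz":0,"jaw":1},{"tx":0.047,"ty":-0.052,"tz":0,"rx":0,"ry":0,"rz":0,"jaw":1},{"tx":0.07,"ty":-0.078,"tz":0,"rx":0,"ry":0,"rz":0,"jaw":1},{"tx":0.094,"ty":-0.104,"tz":0,"rx":0,"ry":0,"rz":0,"jaw":1},{"tx":0.117,"ty":-0.13,"tz":0,"rx":0,"ry":0,"rz":0,"jaw":1}]' 40 >/dev/null
python3 -m inch '[{"tx":0.023,"ty":-0.026,"tz":0,"rx":0,"ry":0,"rz":0,"jaw":1},{"tx":0.047,"ty":-0.052,"tz":0,"rx":0,"ry":0,"rz":0,"jaw":1},{"tx":0.07,"ty":-0.078,"tz":0,"rx":0,"ry":0,"rz":0,"jaw":1},{"tx":0.094,"ty":-0.104,"tz":0,"rx":0,"ry":0,"rz":0,"jaw":1},{"tx":0.117,"ty":-0.13,"tz":0,"rx":0,"ry":0,"rz":0,"jaw":1}]' >/dev/null
python3 -m inch '[{"tx":0.023,"ty":-0.026,"tz":0,"rx":0,"ry":0,"rz":0,"jaw":1},{"tx":0.047,"ty":-0.052,"tz":0,"rx":0,"ry":0,"rz":0,"jaw":1},{"tx":0.07,"ty":-0.078,"tz":0,"rx":0,"ry":0,"rz":0,"jaw":1},{"tx":0.094,"ty":-0.104,"tz":0,"rx":0,"ry":0,"rz":0,"jaw":1},{"tx":0.117,"ty":-0.13,"tz":0,"rx":0,"ry":0,"rz":0,"jaw":1}]' 
python3 -c "
from h import *
go(-.172,-.037,.12)
rack()"
```

```text
time_s: 1.4
eef_pos: [0.4313, -0.1317, 0.2304]
tool_rot: [[0.932, 0.363, -0.0], [0.363, -0.932, 0.003], [0.001, -0.003, -1.0]]
wrist_force: [0.7, -0.8, -1.2]
grip_width: 0.001
t 1.4 tcp bay [-224.2 -198.5] z 0.2304 F [ 0.7 -0.8 -1.2] shift [ 0.1109 -0.1282  0.1109] rot [-3.100e-03 -1.000e-04  3.998e-01]
[[-128.4, -1.9], [-129.0, -29.3], [-129.8, -56.1], [-131.1, -82.8], [-131.5, -110.1], [-132.5, -137.2], [-133.2, -164.1], [-134.2, -191.0]]
```

```bash
python3 -m inch '[{"tx":0.022,"ty":-0.026,"tz":0.015,"rx":0,"ry":0,"rz":0.08,"jaw":1},{"tx":0.044,"ty":-0.052,"tz":0.03,"rx":0,"ry":0,"rz":0.16,"jaw":1},{"tx":0.066,"ty":-0.078,"tz":0.045,"rx":0,"ry":0,"rz":0.24,"jaw":1},{"tx":0.088,"ty":-0.104,"tz":0.06,"rx":0,"ry":0,"rz":0.32,"jaw":1},{"tx":0.111,"ty":-0.128,"tz":0.08,"rx":-0.003,"ry":0,"rz":0.4,"jaw":1}]' >/dev/null
python3 -c "
from h import *
go(-.172,-.037,.010)"
```

```text
t 1.87 tcp bay [-170.7  -30. ] z 0.1518 F [0.8 0.4 0.4] shift [-0.0018  0.0077  0.1418] rot [-0.0044 -0.0034  0.0002]
```

```bash
python3 -m inch '[{"tx":-0.002,"ty":0.007,"tz":0.03,"rx":-0.004,"ry":-0.003,"rz":0,"jaw":1},{"tx":-0.002,"ty":0.007,"tz":0.065,"rx":-0.004,"ry":-0.003,"rz":0,"jaw":1},{"tx":-0.002,"ty":0.007,"tz":0.1,"rx":-0.004,"ry":-0.003,"rz":0,"jaw":1},{"tx":-0.002,"ty":0.007,"tz":0.13,"rx":-0.004,"ry":-0.003,"rz":0,"jaw":1},{"tx":-0.002,"ty":0.007,"tz":0.145,"rx":-0.004,"ry":-0.003,"rz":0,"jaw":1}]' >/dev/null
python3 -m inch '[{"tx":0,"ty":0,"tz":0,"rx":0,"ry":0,"rz":0,"jaw":1},{"tx":0.005,"ty":0,"tz":0,"rx":0,"ry":0,"rz":0,"jaw":1},{"tx":0.01,"ty":0,"tz":0,"rx":0,"ry":0,"rz":0,"jaw":1},{"tx":0.015,"ty":0,"tz":0,"rx":0,"ry":0,"rz":0,"jaw":1},{"tx":0.02,"ty":0,"tz":0,"rx":0,"ry":0,"rz":0,"jaw":1}]' >/dev/null
python3 -c "
from h import *
go(-.12,-.037,.008)
rack()"
```

```text
t 2.7 tcp bay [-155.1  -35.8] z 0.0037 F [-5.   0.2  5.1] shift [ 0.035   0.0012 -0.0046] rot [-0.0014  0.0076  0.0006]
[[58.8, -217.5], [-130.6, -137.3], [-132.1, -164.4], [-133.6, -191.2]]
```

```bash
python3 -m inch '[{"tx":0.004,"ty":0,"tz":-0.004,"rx":0,"ry":0.005,"rz":0,"jaw":1},{"tx":0.009,"ty":0,"tz":-0.004,"rx":0,"ry":0.005,"rz":0,"jaw":1},{"tx":0.014,"ty":0,"tz":-0.004,"rx":0,"ry":0.005,"rz":0,"jaw":1},{"tx":0.02,"ty":0,"tz":-0.004,"rx":0,"ry":0.005,"rz":0,"jaw":1},{"tx":0.025,"ty":0,"tz":-0.004,"rx":0,"ry":0.005,"rz":0,"jaw":1}]' |tail -2
python3 -m inch '[{"tx":0.005,"ty":0,"tz":0,"rx":0,"ry":0,"rz":0,"jaw":1},{"tx":0.01,"ty":0,"tz":0,"rx":0,"ry":0,"rz":0,"jaw":1},{"tx":0.015,"ty":0,"tz":0,"rx":0,"ry":0,"rz":0,"jaw":1},{"tx":0.015,"ty":0,"tz":0,"rx":0,"ry":0,"rz":0,"jaw":1}]' |tail -2
python3 -c "
from h import *
go(-.11,-.037,.008)
rack()"
```

```text
wrist_force: [-3.4, 0.2, 4.1]
grip_width: -0.0
wrist_force: [-0.0, 0.7, 0.5]
grip_width: -0.003
t 3.5 tcp bay [-111.8  -36. ] z 0.008 F [-0.   0.7  0.5] shift [0.0018 0.001  0.    ] rot [-0.0011 -0.0017  0.0003]
[[64.9, -257.4], [59.0, -217.4], [-111.8, -138.8], [-119.6, -163.6], [-127.8, -189.2]]
```

```bash
python3 -m inch '[{"tx":0.003,"ty":0,"tz":0,"rx":0,"ry":0,"rz":0,"jaw":1},{"tx":0.006,"ty":0,"tz":0,"rx":0,"ry":0,"rz":0,"jaw":1},{"tx":0.006,"ty":0,"tz":0,"rx":0,"ry":0,"rz":0,"jaw":1},{"tx":-0.01,"ty":0,"tz":0,"rx":0,"ry":0,"rz":0,"jaw":1},{"tx":-0.03,"ty":0,"tz":0,"rx":0,"ry":0,"rz":0,"jaw":1}]' |tail -2
python3 -m inch '[{"tx":0,"ty":0,"tz":-0.03,"rx":0,"ry":0,"rz":-0.1,"jaw":1},{"tx":0,"ty":0.025,"tz":-0.06,"rx":0,"ry":0,"rz":-0.2,"jaw":1},{"tx":0,"ty":0.06,"tz":-0.09,"rx":0,"ry":0,"rz":-0.32,"jaw":1},{"tx":0,"ty":0.09,"tz":-0.11,"rx":0,"ry":0,"rz":-0.44,"jaw":1},{"tx":0,"ty":0.12,"tz":-0.11,"rx":0,"ry":0,"rz":-0.56,"jaw":1}]' |tail -2
python3 -c "
from h import *
go(-.148,-.242,.1,1.23)
rack()"
```

```text
wrist_force: [0.2, 0.6, -0.7]
grip_width: 0.0
wrist_force: [1.0, -0.5, 0.6]
grip_width: -0.0
t 4.38 tcp bay [-136.1 -159.2] z 0.1254 F [ 1.  -0.5  0.6] shift [-0.0549  0.063   0.0255] rot [ 0.0195 -0.0098 -0.6628]
[[126.6, -38.6], [59.0, -217.4], [-63.8, -10.3], [-72.6, -35.5], [-81.2, -61.0], [-91.0, -86.6], [-99.5, -111.7], [-108.9, -137.1], [-116.9, -160.1]]
```

```bash
python3 -m inch '[{"tx":-0.01,"ty":0.012,"tz":0,"rx":0,"ry":0,"rz":-0.12,"jaw":1},{"tx":-0.022,"ty":0.025,"tz":0,"rx":0,"ry":0,"rz":-0.24,"jaw":1},{"tx":-0.035,"ty":0.04,"tz":0,"rx":0.01,"ry":0,"rz":-0.36,"jaw":1},{"tx":-0.045,"ty":0.05,"tz":0,"rx":0.02,"ry":-0.01,"rz":-0.48,"jaw":1},{"tx":-0.054,"ty":0.061,"tz":0,"rx":0.02,"ry":-0.01,"rz":-0.6,"jaw":1}]' |tail -2
python3 -c "
from h import *
go(-.1457,-.2406,.008,1.23)"
```

```text
wrist_force: [-0.6, 0.3, -0.6]
grip_width: -0.003
t 4.85 tcp bay [-148.8 -245.3] z 0.1241 F [-0.6  0.3 -0.6] shift [0.0059 0.001  0.116 ] rot [ 0.0002  0.0031 -0.0555]
```

```bash
python3 -m inch '[{"tx":0.003,"ty":0.001,"tz":0.03,"rx":0,"ry":0.003,"rz":-0.055,"jaw":1},{"tx":0.003,"ty":0.001,"tz":0.06,"rx":0,"ry":0.003,"rz":-0.055,"jaw":1},{"tx":0.003,"ty":0.001,"tz":0.09,"rx":0,"ry":0.003,"rz":-0.055,"jaw":1},{"tx":0.003,"ty":0.001,"tz":0.11,"rx":0,"ry":0.003,"rz":-0.055,"jaw":1},{"tx":0.003,"ty":0.001,"tz":0.115,"rx":0,"ry":0.003,"rz":-0.055,"jaw":1}]' |tail -2
python3 -m inch '[{"tx":0.005,"ty":0,"tz":0,"rx":0,"ry":0,"rz":0,"jaw":1},{"tx":0.011,"ty":0,"tz":0,"rx":0,"ry":0,"rz":0,"jaw":1},{"tx":0.017,"ty":0,"tz":0,"rx":0,"ry":0,"rz":0,"jaw":1},{"tx":0.023,"ty":0,"tz":0,"rx":0,"ry":0,"rz":0,"jaw":1},{"tx":0.029,"ty":0,"tz":0,"rx":0,"ry":0,"rz":0,"jaw":1}]' |tail -2
python3 -m inch '[{"tx":0.007,"ty":0,"tz":0,"rx":0,"ry":0,"rz":0,"jaw":1},{"tx":0.014,"ty":0,"tz":0,"rx":0,"ry":0,"rz":0,"jaw":1},{"tx":0.021,"ty":0,"tz":0,"rx":0,"ry":0,"rz":0,"jaw":1},{"tx":0.028,"ty":0,"tz":0,"rx":0,"ry":0,"rz":0,"jaw":1},{"tx":0.035,"ty":0,"tz":0,"rx":0,"ry":0,"rz":0,"jaw":1}]' |tail -2
python3 -c "
from h import *
go(-.1457,-.2406,.008,1.23)
rack()"
```

```text
wrist_force: [-0.8, 0.0, 0.0]
grip_width: 0.002
wrist_force: [-1.5, -4.2, 1.5]
grip_width: 0.005
wrist_force: [-1.6, -5.6, 4.0]
grip_width: -0.002
t 6.1 tcp bay [-125.3 -182.2] z 0.0078 F [-1.6 -5.6  4. ] shift [-0.0619  0.0002 -0.0001] rot [0.0002 0.0019 0.0003]
[[127.0, -37.7], [136.5, -418.9], [114.0, 339.2], [97.0, -237.4], [63.4, -256.2], [59.0, -217.4], [-9.8, 273.0], [-21.4, -60.7], [-49.0, 30.8], [-58.2, 5.1], [-67.0, -20.3], [-75.8, -45.9], [-84.9, -71.3], [-93.7, -96.8], [-103.1, -122.0], [-112.0, -147.3], [-132.9, -70.0], [-253.1, -49.5]]
```

```bash
python3 -m inch '[{"tx":0.005,"ty":0,"tz":0,"rx":0,"ry":0,"rz":0,"jaw":1},{"tx":0.011,"ty":0,"tz":0,"rx":0,"ry":0,"rz":0,"jaw":1},{"tx":0.017,"ty":0,"tz":0,"rx":0,"ry":0,"rz":0,"jaw":1},{"tx":0.023,"ty":0,"tz":0,"rx":0,"ry":0,"rz":0,"jaw":1},{"tx":0.028,"ty":0,"tz":0,"rx":0,"ry":0,"rz":0,"jaw":1}]' |tail -2
python3 -m inch '[{"tx":0.005,"ty":0,"tz":0,"rx":0,"ry":0,"rz":0,"jaw":1},{"tx":0.01,"ty":0,"tz":0,"rx":0,"ry":0,"rz":0,"jaw":1},{"tx":0.015,"ty":0,"tz":0,"rx":0,"ry":0,"rz":0,"jaw":1},{"tx":0.02,"ty":0,"tz":0,"rx":0,"ry":0,"rz":0,"jaw":1},{"tx":0.025,"ty":0,"tz":0,"rx":0,"ry":0,"rz":0,"jaw":1}]' |tail -2
python3 -c "
from h import *
go(-.1457,-.2406,.008,1.23)
rack()"
```

```text
wrist_force: [-1.7, -5.0, 1.5]
grip_width: 0.002
wrist_force: [-1.8, -4.1, 1.4]
grip_width: 0.002
t 6.98 tcp bay [-107.  -130.1] z 0.0077 F [-1.8 -4.1  1.4] shift [-0.1171  0.0004 -0.0002] rot [0.     0.0007 0.0004]
[[245.9, -60.8], [231.4, -97.8], [218.9, -23.5], [217.3, -67.2], [208.9, -86.4], [211.7, -121.8], [195.8, -11.4], [197.2, 258.6], [189.0, -137.3], [189.4, -93.9], [175.8, 245.2], [164.4, -34.5], [161.1, 358.6], [165.3, -73.3], [157.1, -218.4], [163.2, -399.1], [152.9, -18.7], [144.9, 157.8], [143.8, -1.9], [138.7, -415.8], [129.4, -37.1], [115.5, 341.2], [113.7, -16.7], [83.9, -241.7], [82.9, -18.9], [69.9, 152.0], [58.7, -217.5], [67.0, -41.9], [50.1, -36.5], [43.1, -17.2], [30.6, -49.7], [20.1, 329.4], [18.8, -60.3], [14.7, -19.5], [9.0, 318.3], [-6.5, 276.4], [1.6, -159.8], [4.9, -462.9], [-18.4, 329.3], [-17.6, 294.6], [-14.6, -42.4], [-27.2, -73.4], [-10.8, -442.0], [-31.8, 312.0], [-30.5, 82.6], [-28.6, -15.6], [-47.3, 266.6], [-39.3, 57.1], [-42.7, -33.1], [-48.2, 31.6], [-45.2, -253.2], [-48.6, -234.4], [-57.1, 145.5], [-50.6, -85.6], [-48.3, -297.0], [-57.0, 6.1], [-53.5, -278.4], [-61.7, 293.0], [-58.6, 127.2], [-66.3, -19.1], [-83.0, 138.8], [-70.7, 114.6], [-75.4, -45.0], [-84.0, 171.8], [-81.2, 23.3], [-84.6, -70.4], [-104.4, -40.6], [-104.3, 8.2], [-110.3, -21.5], [-119.0, 17.6], [-123.3, -29.4], [-136.6, -45.7], [-134.1, -70.1], [-140.0, -27.4], [-142.3, -6.6], [-156.4, 274.8], [-153.4, -21.8], [-161.6, -38.9], [-169.7, 240.6], [-168.5, 28.1], [-168.7, -57.5], [-194.8, -30.7], [-180.0, -8.2], [-182.3, 4.7], [-201.6, 235.4], [-196.4, -59.8], [-220.1, -56.0], [-225.9, -28.9], [-235.7, -13.4], [-250.2, -46.1], [-265.8, -28.8]]
```

```bash
sed -i 's/>131)/>max(131,np.percentile(cv2.cvtColor(im,cv2.COLOR_RGB2GRAY),95)+9))/; s/15<st\[i,4\]<200/22<st[i,4]<200 and st[i,4]>.6*st[i,2]*st[i,3]/' h.py
python3 -m inch '[{"tx":0.003,"ty":0,"tz":0,"rx":0,"ry":0,"rz":0,"jaw":1},{"tx":0.007,"ty":0,"tz":0,"rx":0,"ry":0,"rz":0,"jaw":1},{"tx":0.011,"ty":0,"tz":0,"rx":0,"ry":0,"rz":0,"jaw":1},{"tx":0.011,"ty":0,"tz":0,"rx":0,"ry":0,"rz":0,"jaw":1}]' |tail -2
python3 -m inch '[{"tx":-0.01,"ty":0,"tz":0,"rx":0,"ry":0,"rz":0,"jaw":1},{"tx":-0.025,"ty":0.01,"tz":0,"rx":0,"ry":0,"rz":0.05,"jaw":1},{"tx":-0.035,"ty":0.035,"tz":-0.02,"rx":0,"ry":0,"rz":0.16,"jaw":1},{"tx":-0.035,"ty":0.06,"tz":-0.05,"rx":0,"ry":0,"rz":0.28,"jaw":1},{"tx":-0.035,"ty":0.08,"tz":-0.09,"rx":0,"ry":0,"rz":0.4,"jaw":1}]' |tail -2
python3 -c "
from h import *
go(-.152,-.078,.1,0)
rack()"
```

```text
wrist_force: [-0.1, -0.6, 0.9]
grip_width: -0.002
wrist_force: [0.7, -0.4, 0.1]
grip_width: 0.001
t 7.78 tcp bay [ -41.8 -177.6] z 0.0926 F [ 0.7 -0.4  0.1] shift [-0.0019 -0.1486 -0.0064] rot [-0.0062  0.0026  0.8226]
[[-25.7, 94.8], [-35.1, 69.3], [-43.9, 43.9], [-53.1, 18.6], [-62.1, -6.7], [-71.1, -32.3], [-80.4, -57.8], [-89.1, -83.2]]
```

```bash
python3 -m inch '[{"tx":0,"ty":-0.025,"tz":-0.007,"rx":0,"ry":0,"rz":0.12,"jaw":1},{"tx":-0.001,"ty":-0.05,"tz":-0.007,"rx":0,"ry":0,"rz":0.24,"jaw":1},{"tx":-0.001,"ty":-0.08,"tz":-0.007,"rx":0,"ry":0,"rz":0.36,"jaw":1},{"tx":-0.002,"ty":-0.11,"tz":-0.007,"rx":0,"ry":0,"rz":0.48,"jaw":1},{"tx":-0.002,"ty":-0.14,"tz":-0.007,"rx":-0.006,"ry":0.003,"rz":0.6,"jaw":1}]' |tail -2
python3 -c "
from h import *
go(-.140,-.080,.1,0)"
```

```text
wrist_force: [0.5, 0.2, 0.1]
grip_width: 0.003
t 8.25 tcp bay [-137.9  -85.6] z 0.109 F [0.5 0.2 0.1] shift [-0.001  -0.006   0.0089] rot [ 0.0068 -0.0204  0.2119]
```

```bash
python3 -m inch '[{"tx":-0.001,"ty":-0.006,"tz":0.02,"rx":0.007,"ry":-0.02,"rz":0.11,"jaw":1},{"tx":-0.001,"ty":-0.006,"tz":0.05,"rx":0.007,"ry":-0.02,"rz":0.21,"jaw":1},{"tx":-0.001,"ty":-0.006,"tz":0.075,"rx":0.007,"ry":-0.02,"rz":0.21,"jaw":1},{"tx":-0.001,"ty":-0.006,"tz":0.095,"rx":0.007,"ry":-0.02,"rz":0.21,"jaw":1},{"tx":-0.001,"ty":-0.006,"tz":0.101,"rx":0.007,"ry":-0.02,"rz":0.21,"jaw":1}]' |tail -2
python3 -m inch '[{"tx":0.007,"ty":0,"tz":0,"rx":0,"ry":0,"rz":0,"jaw":1},{"tx":0.014,"ty":0,"tz":0,"rx":0,"ry":0,"rz":0,"jaw":1},{"tx":0.021,"ty":0,"tz":0,"rx":0,"ry":0,"rz":0,"jaw":1},{"tx":0.028,"ty":0,"tz":0,"rx":0,"ry":0,"rz":0,"jaw":1},{"tx":0.035,"ty":0,"tz":0,"rx":0,"ry":0,"rz":0,"jaw":1}]' |tail -2
python3 -m inch '[{"tx":0.005,"ty":0,"tz":0,"rx":0,"ry":0,"rz":0,"jaw":1},{"tx":0.01,"ty":0,"tz":0,"rx":0,"ry":0,"rz":0,"jaw":1},{"tx":0.015,"ty":0,"tz":0,"rx":0,"ry":0,"rz":0,"jaw":1},{"tx":0.02,"ty":0,"tz":0,"rx":0,"ry":0,"rz":0,"jaw":1},{"tx":0.02,"ty":0,"tz":0,"rx":0,"ry":0,"rz":0,"jaw":1}]' |tail -2
python3 -c "
from h import *
go(-.047,-.080,.008,0)
rack()"
```

```text
wrist_force: [-0.6, -0.4, 0.1]
grip_width: -0.0
wrist_force: [-2.4, -0.7, 0.4]
grip_width: 0.002
wrist_force: [-0.3, -0.5, -0.3]
grip_width: 0.001
t 9.5 tcp bay [-83.6 -79.8] z 0.0053 F [-0.3 -0.5 -0.3] shift [ 0.0366  0.0002 -0.0028] rot [-0.0022  0.0032  0.0018]
[[59.1, -217.2], [-29.3, 102.1], [-32.7, 75.1], [-36.2, 48.7], [-39.7, 22.0], [-43.1, -4.9]]
```

```bash
python3 -m inch '[{"tx":0.005,"ty":0,"tz":-0.002,"rx":0,"ry":0,"rz":0,"jaw":1},{"tx":0.01,"ty":0,"tz":-0.002,"rx":0,"ry":0,"rz":0,"jaw":1},{"tx":0.015,"ty":0,"tz":-0.002,"rx":0,"ry":0,"rz":0,"jaw":1},{"tx":0.02,"ty":0,"tz":-0.002,"rx":0,"ry":0,"rz":0,"jaw":1},{"tx":0.02,"ty":0,"tz":-0.002,"rx":0,"ry":0,"rz":0,"jaw":1}]' |tail -2
python3 -c "
from h import *
go(-.047,-.080,.008,0)
rack()"
```

```text
wrist_force: [-1.1, 0.3, -0.1]
grip_width: -0.002
t 9.97 tcp bay [-62.4 -79.8] z 0.0076 F [-1.1  0.3 -0.1] shift [ 0.0154  0.0002 -0.0004] rot [-0.0021  0.0011  0.0018]
[[58.7, -217.1], [-31.5, 104.3], [-31.4, 77.3], [-31.9, 50.0], [-32.3, 23.0], [-32.4, -3.8]]
```

```bash
python3 -m inch '[{"tx":-0.02,"ty":0,"tz":0,"rx":0,"ry":0,"rz":0,"jaw":1},{"tx":-0.038,"ty":-0.02,"tz":0,"rx":0,"ry":0,"rz":0,"jaw":0},{"tx":-0.038,"ty":-0.05,"tz":0,"rx":0,"ry":0,"rz":0,"jaw":0},{"tx":-0.038,"ty":-0.085,"tz":0,"rx":0,"ry":0,"rz":0,"jaw":0},{"tx":-0.038,"ty":-0.085,"tz":0,"rx":0,"ry":0,"rz":0,"jaw":0}]' |tail -2
python3 -m inch '[{"tx":0,"ty":0,"tz":0.003,"rx":0,"ry":0,"rz":0,"jaw":0},{"tx":0,"ty":0,"tz":0.007,"rx":0,"ry":0,"rz":0,"jaw":0},{"tx":0,"ty":0,"tz":0.007,"rx":0,"ry":0,"rz":0,"jaw":0},{"tx":0,"ty":0,"tz":0.007,"rx":0,"ry":0,"rz":0,"jaw":0},{"tx":0,"ty":0,"tz":0.007,"rx":0,"ry":0,"rz":0,"jaw":0}]' |tail -2
python3 -c "
from h import *
go(-.047,.005,.0,0)
rack()"
```

```text
wrist_force: [-0.1, -0.1, -0.5]
grip_width: 0.563
wrist_force: [0.8, -1.3, 0.7]
grip_width: 0.998
t 10.85 tcp bay [-101.     8.6] z 0.0009 F [ 0.8 -1.3  0.7] shift [0.054  0.0038 0.0009] rot [-0.0039  0.      0.004 ]
[[-31.5, 104.3], [-29.2, 76.9], [-31.4, 50.1], [-31.7, 22.8], [-32.4, -3.8], [-32.3, -30.6], [-31.6, -58.3], [-32.7, -85.0]]
```

View pics/last.png

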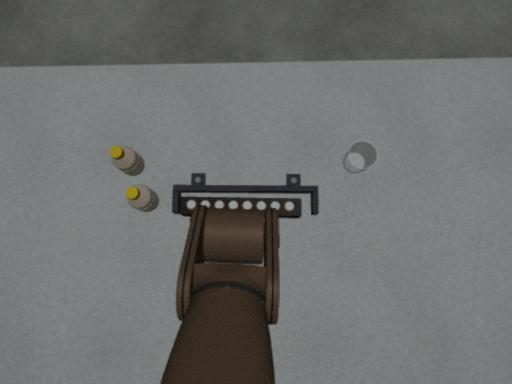

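The top view shows the rack between the cheeks, parallel to the backstop and about 14 mm short of it. Next is the two-finger flat push.

```bash
python3 -m inch '[{"tx":0.01,"ty":0.004,"tz":0.001,"rx":-0.004,"ry":0,"rz":0.004,"jaw":0},{"tx":0.02,"ty":0.004,"tz":0.001,"rx":-0.004,"ry":0,"rz":0.004,"jaw":0},{"tx":0.03,"ty":0.004,"tz":0.001,"rx":-0.004,"ry":0,"rz":0.004,"jaw":0},{"tx":0.037,"ty":0.004,"tz":0.001,"rx":-0.004,"ry":0,"rz":0.004,"jaw":0},{"tx":0.042,"ty":0.004,"tz":0.001,"rx":-0.004,"ry":0,"rz":0.004,"jaw":0}]' |tail -2
python3 -m inch '[{"tx":0.004,"ty":0,"tz":0,"rx":0,"ry":0,"rz":0,"jaw":0},{"tx":0.008,"ty":0,"tz":0,"rx":0,"ry":0,"rz":0,"jaw":0},{"tx":0.01,"ty":0,"tz":0,"rx":0,"ry":0,"rz":0,"jaw":0},{"tx":0.01,"ty":0,"tz":0,"rx":0,"ry":0,"rz":0,"jaw":0}]' |tail -2
python3 -c "
from h import *
go(-.047,.005,.0,0)
rack()"
```

```text
wrist_force: [-6.1, -0.8, 3.6]
grip_width: 0.998
wrist_force: [-2.9, 0.2, 1.4]
grip_width: 1.0
t 11.65 tcp bay [-48.8   4.8] z -0.0002 F [-2.9  0.2  1.4] shift [ 0.0018 -0.0002 -0.0002] rot [0.0001 0.0044 0.0002]
[[59.0, -217.1], [-19.2, -84.0]]
```

```bash
python3 -m inch '[{"tx":0.001,"ty":0,"tz":0,"rx":0,"ry":0,"rz":0,"jaw":0},{"tx":0.002,"ty":0,"tz":0,"rx":0,"ry":0,"rz":0,"jaw":0},{"tx":0.002,"ty":0,"tz":0,"rx":0,"ry":0,"rz":0,"jaw":0}]' |tail -2
python3 -m inch '[{"tx":0.001,"ty":0,"tz":0,"rx":0,"ry":0,"rz":0,"jaw":0},{"tx":0.002,"ty":0,"tz":0,"rx":0,"ry":0,"rz":0,"jaw":0},{"tx":0.002,"ty":0,"tz":0,"rx":0,"ry":0,"rz":0,"jaw":0}]' |tail -2
```

```text
wrist_force: [-4.1, -0.0, 2.0]
grip_width: 1.0
wrist_force: [-9.5, -0.4, 6.5]
grip_width: 0.998
```

```bash
python3 -m inch '[{"tx":0.001,"ty":0,"tz":0,"rx":0,"ry":0,"rz":0,"jaw":0},{"tx":0.002,"ty":0,"tz":0,"rx":0,"ry":0,"rz":0,"jaw":0},{"tx":0.002,"ty":0,"tz":0,"rx":0,"ry":0,"rz":0,"jaw":0}]' |tail -2
python3 -c "
from h import *
go(-.047,.005,.0,0)"
python3 -m inch '[{"tx":-0.01,"ty":0,"tz":0,"rx":0,"ry":0,"rz":0,"jaw":0},{"tx":-0.03,"ty":0,"tz":0,"rx":0,"ry":0,"rz":0,"jaw":0},{"tx":-0.06,"ty":0,"tz":-0.01,"rx":0,"ry":0,"rz":0,"jaw":0},{"tx":-0.06,"ty":0,"tz":-0.04,"rx":0,"ry":0,"rz":0,"jaw":0},{"tx":-0.06,"ty":0,"tz":-0.08,"rx":0,"ry":0,"rz":0,"jaw":0}]' |tail -2
python3 -m inch '[{"tx":0,"ty":0.04,"tz":-0.02,"rx":0,"ry":0,"rz":0,"jaw":0},{"tx":0,"ty":0.08,"tz":-0.02,"rx":0,"ry":0,"rz":0,"jaw":0},{"tx":0,"ty":0.12,"tz":-0.03,"rx":0,"ry":0,"rz":0,"jaw":0},{"tx":0,"ty":0.16,"tz":-0.03,"rx":0,"ry":0,"rz":0,"jaw":0},{"tx":0,"ty":0.2,"tz":-0.03,"rx":0,"ry":0,"rz":0,"jaw":0}]' |tail -2
python3 -c "
from h import *
rack()
im=cv2.imread('pics/last.png')[140:240,100:390]
cv2.imwrite('pics/end.png',cv2.resize(cv2.convertScaleAbs(im,alpha=1.8),None,fx=2.75,fy=2.75,interpolation=cv2.INTER_CUBIC))"
```

```text
wrist_force: [-10.4, -1.0, 8.5]
grip_width: 0.997
t 12.45 tcp bay [-47.3   4.9] z -0.0005 F [-10.4  -1.    8.5] shift [ 0.0002 -0.0001 -0.0005] rot [0.0007 0.0162 0.0019]
wrist_force: [1.1, -0.3, 0.8]
grip_width: 1.003
wrist_force: [0.8, 0.8, 0.5]
grip_width: 0.999
[[-17.8, 104.6], [-17.6, 77.6], [-17.4, 50.8], [-17.2, 23.8], [-16.9, -3.2], [-16.8, -30.2], [-16.7, -57.1], [-17.2, -84.2]]
```

View pics/end.png

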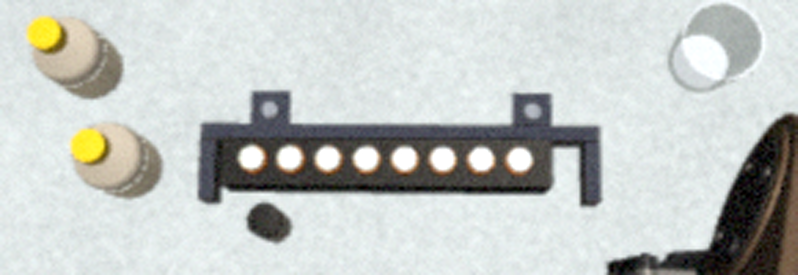

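The crop shows the rack flush along the backstop (cap row about y=158), between the cheeks. The bottles and beaker have not moved, and the arm is clear.

```bash
python3 -c "
from workcell import manip
print(manip.state()['wrist_force'],manip.job_done())"
```

```text
the job is handed in; nothing more can be done
[ 0.4101189  -4.05535258  0.78569051] None
```

The rack is home in the bay, and I handed the job in at about 13 s of the 72 s allowed.

**What I did:**
- **Angle:** I turned the rack to about 0.34 rad with a fingertip push near the post end.
- **Lead in:** I pushed it lengthwise from the tail until the lead end was behind the post. Partway through, lead x was about −40 mm and tail x about −120 mm, which meets the on-the-way condition.
- **Tail round:** I swung the tail in, then pushed the rack flat onto the backstop with both fingers open, until the force along the push rose to about 10 N.

**Last checks, from the top camera:**
- **Rack:** Its centre is at bay x of about −17 mm (home is −18 mm, calibration good to about 2 mm). It is within about 0.01 rad of the backstop.
- **Cheeks:** The ends are at y of about +130 and −110 mm, so it sits off-centre towards the post but between the cheeks.
- **Bottles and beaker:** They look unmoved in the picture; I did not re-measure their positions.
- **One odd reading:** In the picture the arm stood clear of everything. Wrist force read about 1 N after the last move, but −4 N in y at hand-in. I think that was the arm still settling, but I did not confirm it.

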